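# Reset the tripped breaker of the bench power unit

## Task

The bench's power unit has tripped. With a fingertip, reach into the round well and press the sunken breaker button all the way in so that it stays down; then switch the unit back on by pressing the raised half of the big rocker right down. Only press: pick nothing up, leave the charger plugged in its socket, keep your fingers off the socket outlets, and leave the other things on the bench where they are.

Things in the scene. Friction and masses are not known exactly. Their poses are not given: they have to be found in the camera images.
- power_unit: Aluminium power unit screwed to the bench: 368 mm long (its y; 424 with end feet), 116 deep (its x), 76 high. Origin: centre of its underside; x points to its far side (within 0.35 rad of away from the robot), z up. Flush in its level top, in a row along y, 84 mm apart and in changing order, are four white 80 mm inserts sharing its axes: breaker well, rocker, two sockets.
- well_mouth (a point): Centre of the mouth of the breaker's round well, level with the unit's top. The well is a plain upright bore 50 mm wide and 32 mm deep; in the middle of its floor stands the round black breaker button.
- breaker_top (a point): Centre of the flat top of the breaker button, 20 mm across. Popped out, it lies 20 mm below the well's mouth; pressed home, 28 mm below it.
- breaker (a joint): How far the breaker button is pressed in, straight down, in m: 0 popped out (it starts at 0 to 0.001), 0.008 fully home against its stop. It resists with about 3 N, has no spring and stays where it is left.
- rocker_far (a point): Point on top of the grey rocker paddle, on its half towards the unit's +x (raised at the start), 22 mm out from the pivot line, midway along it. The paddle is a flat plate 60 x 60 x 6 mm; the pivot line runs along the unit's y through the insert's middle, 4 mm above its face. The paddle always stands proud of the face. This point is about 13 mm above the face at off, 7 mm at on.
- rocker (a joint): Angle of the rocker in rad: 0 off (+x half raised; starts at 0 to 0.03), 0.26 on (+x half right down at its stop). It takes about 2 N pressed 22 mm out, 4 N at 11 mm, has no spring and stays where it is left. Press well out on the paddle: a flat fingertip near the pivot does not carry it all the way.
- charger: Black charger plugged into one of the sockets: a square body 44 x 44 mm that stands 29 mm above the unit's face, loose in the socket. Origin: centre of the underside of its plug foot, 18 mm below the face.
- socket_a: The socket insert that holds the charger: 80 mm square, round recess 40 mm wide and 18 mm deep. Origin: centre of the insert's underside, 42 mm below its face.
- socket_b: The empty socket insert: as socket_a, with an open round recess with two small pin holes in its floor. Not the breaker.
- tape_measure: Grey tape measure, 70 x 36 x 66 mm, stands behind the unit. Origin: centre of its underside.
- pencil: Flat carpenter's pencil, 160 x 12 x 7 mm, lies in front of the unit. Origin: centre of its underside.
- glue: White glue bottle, 56 mm across and 145 mm tall, beyond one end of the unit. Origin: centre of its underside.
- chisel: Wooden-handled chisel, about 255 mm long, lies beyond the other end of the unit. Origin: mid length, on the bench.
- offcut: Wood offcut, 110 x 45 x 22 mm, lies behind the unit. Origin: centre of its underside.
Mind the look-alikes: they are no part of the job. What is shaped like the charger but yellow is not meant.

How it is judged:
On the way, in this order (a step that is already met when the one before it is completed fails the run):
1. the breaker button is pressed home in its well while the rocker is still off (value of joint breaker above 0.0065 m and value of joint rocker below 0.1 rad), for 0.2 s.
2. the rocker is pressed over to on (value of joint rocker above 0.2 rad), for 0.2 s.
At the end, for the whole second after the job is handed in: The breaker button is at least 6.5 of its 8 mm in, the rocker at least 0.2 of its 0.26 rad over to on, and the charger sits still and upright in its socket, not raised by more than 5 mm (value of joint breaker above 0.0065 m and value of joint rocker above 0.2 rad and horizontal distance between charger and socket_a below 0.006 m and z of charger in the frame of socket_a below 0.029 m and angle between charger's own z axis and vertical below 0.15 rad and linear speed of charger below 0.02 m/s); the robot touches nothing.
It fails at once if the rocker is switched on before the breaker is reset (value of joint rocker above 0.13 rad and value of joint breaker below 0.0055 m).
It fails at once if a socket outlet is pressed or poked (contact force between any of the arm, the fingers and socket_a above 2 N or contact force between any of the arm, the fingers and socket_b above 2 N).
It fails at once if the charger is lifted out, pulled or knocked askew (z of charger in the frame of socket_a above 0.032 m or angle between charger's own z axis and vertical above 0.3 rad).
It fails at once if something lying on the bench is lifted, carried or pushed out of place (distance of any of tape_measure, pencil, glue, chisel, offcut from where it was at the start of the episode above 0.02 m).
It also fails if it takes over 40 s, if anything falls off the work surface, if the arm or the gripper's body presses on something with over 40 N, if the wrist force passes 120 N, or if a joint passes its speed limit or range.

## Robot

A 6-joint arm with a two-finger parallel gripper is mounted at the origin on the work surface. World frame = base frame: x ahead of the robot, y to its left, z up, the work surface at z = 0. Lengths are in m, angles in rad, forces in N, time in s.
With the tool pointing down it reaches from about 0.35 to 0.975 m from the base axis. Payload 4.9 kg.
Tool frame: the origin (TCP) lies midway between the tips of the shut fingers; the grasp point (between the pads) lies 19 mm behind it (manip.grip_point_offset is the distance from the TCP to the grasp point, in m); z points along the fingers, y is the direction in which the jaws open and shut (so a half turn about z gives the same grasp; the last joint's range is limited). The gripper opens to 85 mm and grips with 20 to 120 N. Pads are 22 mm wide; open, the fingers measure 114 mm over their backs; the gripper's body (76 mm by 85 mm) begins 54 mm behind the grasp point. The pads swing forward as they close: fully open they stand 13 mm farther back than shut.
Start: joints at [1.12, 0.053, 1.613, -0, 1.476, -0.119], TCP at [0.204, 0.591, 0.192] pointing down, gripper open.
Joint ranges: [-3.01, 3.01], [-1.01, 2.22], [0.06, 2.58], [-1.02, 4.17], [0.09, 2.62], [-3.14, 3.14]. Speed limits (rad/s): [2.57, 2.57, 3.14, 3.14, 3.14, 3.14].

## Interface

Orientations are given as a unit quaternion [w, x, y, z].
In Python, from plant import manip gives the robot as it stands. The module is installed in compiled form; this text tells all that it offers.
- The arm moves only by the tool send_rows, never from a script. Its argument "steps" is a list of rows, each a list of 6 numbers: the shift along the tool's x, y, z in m, then the turn, a rotation vector about the tool's x, y, z in degrees. In form: [[dx, dy, dz, wx, wy, wz], ...]. A call has 1 to 8 rows; each row shifts and turns the commanded pose from where the row before left it, along the tool's axes as they then stand; what a row does not reach is not made up. A row lasts 1/8 s, in which the tool goes at most 62.5 mm and 10.7 degrees, less where a joint would pass 70% of its speed; a pose out of reach is approached as far as the arm can. A call is refused whole if a number of a shift passes 0.0625 or a number of a turn 10.7, either way. A call with a gripper value outside its range is refused whole. "grip" is the opening, from 0 (shut) to 1 (fully open), set as the call begins (left out, the last holds). The fingers move at their own pace and stop on an object; the grip force is fixed at half the most. Time passes only in rows, so rows that do not move let the fingers close. It gives the time, the measured TCP pose, the force and the opening at its end, in the units of the state.
- manip.state(): the state, without advancing time (a new reading comes with each control period).
- manip.grab_frame(name): name is "scene" or "side" or "wrist"; returns the picture (400x640x3 uint8, blue, green, red); there is no depth.
- manip.get_calibration(name): a dict with "K" (3x3 intrinsics, pixels), "distortion" ([k1, k2, p1, p2, k3] as OpenCV has them; the pictures are not rectified), "R" (3x3) and "t" (3): a world point X has camera coordinates R X + t. Camera axes: x right, y down, z forward; pixel columns grow to the right and rows downward; lengths in m; the calibration is good to about 2 mm. A picture is of the moment at which its call begins: read the wrist's pose just before it. get_calibration takes no time and is no camera call; for the wrist camera it gives the pose at the moment of the call.
- manip.job_done(): hands the job in, once; it reports no verdict.
The state is a dict: "time": time; "joint_pos": joint angles; "joint_vel": joint speeds; "joint_efforts": joint torques, N m; "tool_pos": TCP position; "tool_rot": TCP orientation; "contact_force": force on the tool from outside, world axes, zero at the start; "ft_torque": the same for the moment, N m; "gripper_width": opening from 0.0 (shut) to 1.0 (fully open).
Only numpy, scipy, OpenCV 4.12 (cv2) and the standard library are available. Lean on these libraries where they do the work, as an engineer would, in place of code of your own. Each camera call takes 0.05 s, during which the arm holds its last target.

## Working session

There is one attempt and no reset: what is moved stays moved. The work goes in short steps, Python scripts to look and compute and a tool call to move; the robot and the scene stay as the last step left them, time stands still between calls to the robot, and variables do not carry over. Pictures are saved under pics/ and viewed, and the job is handed in when it is done.

Besides the shell and the picture viewer there is one more tool, called as name(argument=value, ...), one argument or row to a line, values as JSON. send_rows: Moves the arm, as the interface text tells. Its arguments: {"type":"object","properties":{"steps":{"type":"array"},"grip":{"type":"number"}},"required":["steps"]}

```bash
mkdir -p pics; python3 - <<'E'
from plant import manip
import cv2
s=manip.state();print(s)
for n in("scene","side","wrist"):
    c=manip.get_calibration(n);print(n,c)
    cv2.imwrite(f"pics/{n}0.png",manip.grab_frame(n))
E
```

```text
{'time': 0.0, 'joint_pos': array([ 1.12001975e+00,  5.33788384e-02,  1.61429964e+00, -1.17831793e-06,
        1.47600104e+00, -1.19032094e-01]), 'joint_vel': array([-4.97511551e-05,  5.89575553e-04,  1.89720980e-03,  1.66174936e-03,
        1.92063135e-04,  7.32560003e-04]), 'joint_efforts': array([ 9.17788602e-04, -3.93696356e+01, -3.70175171e+01, -2.69451175e-05,
        7.23664052e-03,  8.48979852e-06]), 'tool_pos': array([0.20326677, 0.59027483, 0.19094611]), 'tool_rot': array([-2.92710383e-04,  1.65112519e-01,  9.86274185e-01, -1.00153563e-03]), 'contact_force': array([-0.25309904, -0.48950032,  0.16776729]), 'ft_torque': array([-0.04849232,  0.02540193,  0.0051571 ]), 'gripper_width': 1.0041208808521305}
scene {'K': array([[410.58527342,   0.        , 315.73316451],
       [  0.        , 410.58527342, 202.71402118],
       [  0.        ,   0.        ,   1.        ]]), 'distortion': array([-0.00528137,  0.        ,  0.        ,  0.        ,  0.        ]), 'R': array([[ 0.15778565,  0.98747274,  0.00113071],
       [ 0.71898147, -0.1140991 , -0.68559977],
       [-0.67688207,  0.
[... 331 characters left out ...]
, 'R': array([[ 0.84017648, -0.541963  , -0.019483  ],
       [-0.40477277, -0.60277865, -0.68761683],
       [ 0.36091894,  0.58560567, -0.72581231]]), 't': array([-0.44504491,  0.29839092,  0.90727606])}
wrist {'K': array([[308.90673478,   0.        , 322.38298213],
       [  0.        , 308.90673478, 197.79714434],
       [  0.        ,   0.        ,   1.        ]]), 'distortion': array([-0.05519086,  0.        ,  0.        ,  0.        ,  0.        ]), 'R': array([[ 3.24829005e-01,  9.45772755e-01, -1.13422722e-04],
       [ 9.12537464e-01, -3.13382710e-01,  2.62805352e-01],
       [ 2.48518598e-01, -8.54703037e-02, -9.64848866e-01]]), 't': array([-0.62460053, -0.03477592,  0.37694308])}
```

View pics/scene0.png

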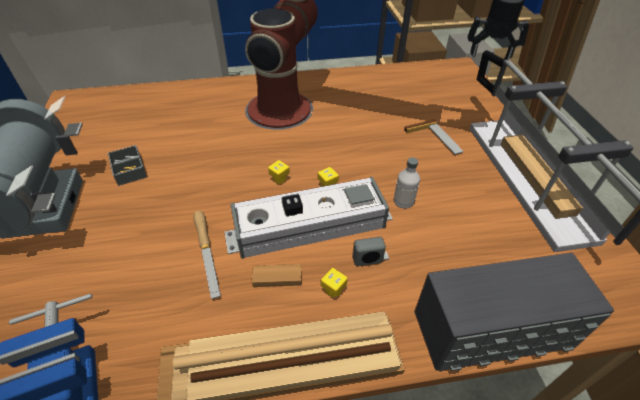

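View pics/side0.png

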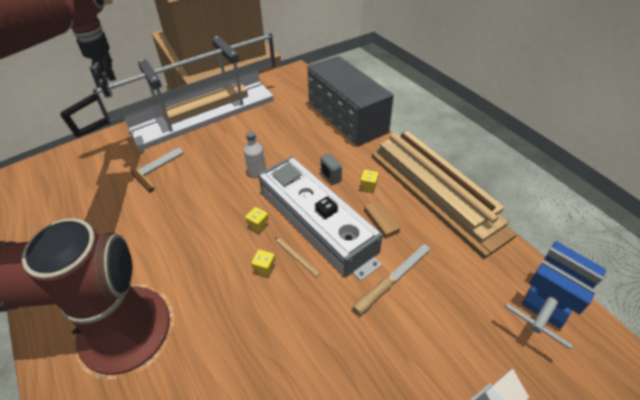

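View pics/wrist0.png

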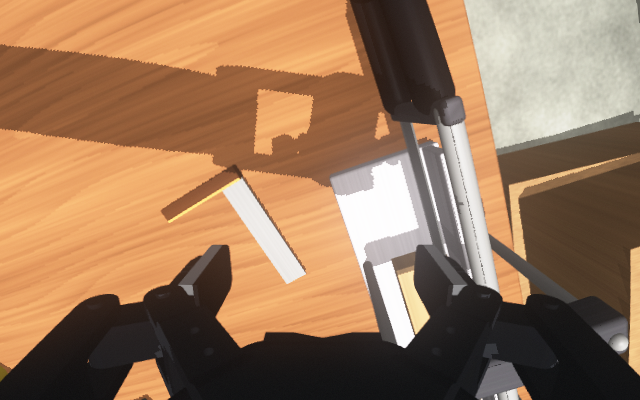

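The pictures show the unit in the middle. In the scene view, the deep round well with the dark button is at about (258,216), the black charger at (292,204), the empty socket at (326,202) and the grey rocker at (360,196). Next I'll take enlarged crops.

```bash
python3 - <<'E'
import cv2
a=cv2.imread("pics/scene0.png")[165:265,215:405];cv2.imwrite("pics/sc_crop.png",cv2.resize(a,None,fx=4,fy=4,interpolation=cv2.INTER_CUBIC))
a=cv2.imread("pics/side0.png")[140:290,240:400];cv2.imwrite("pics/sd_crop.png",cv2.resize(a,None,fx=4,fy=4,interpolation=cv2.INTER_CUBIC))
E
```

```text
(no output)
```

View pics/sc_crop.png

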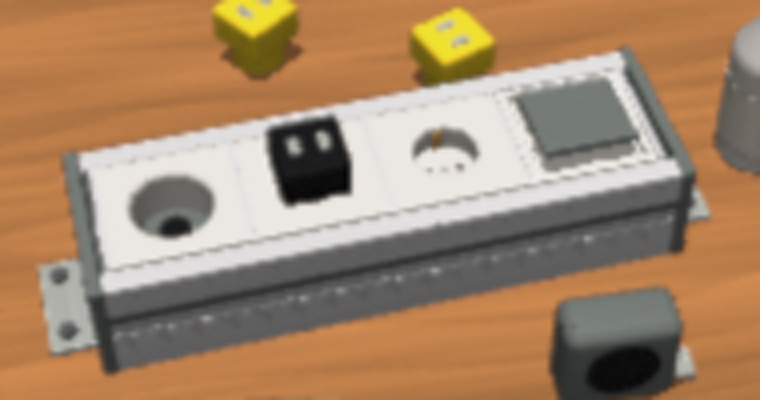

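View pics/sd_crop.png

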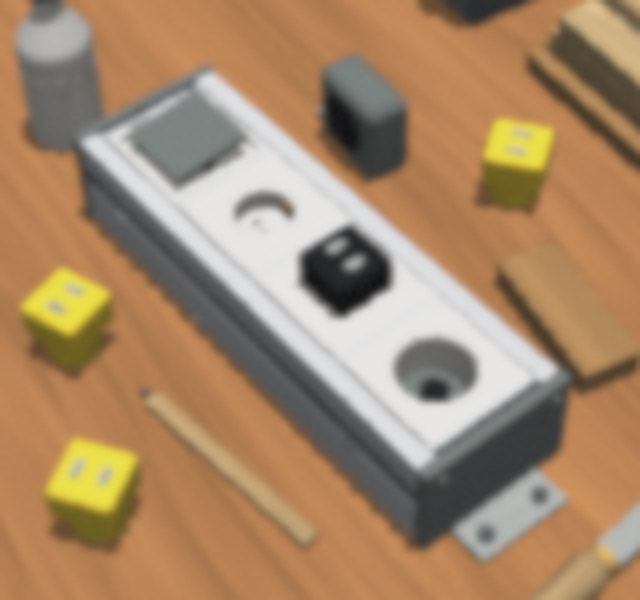

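```bash
cat > h.py <<'E'
import numpy as np, cv2
from plant import manip
def ray(name,uv,c=None):
    c=c or manip.get_calibration(name)
    p=cv2.undistortPoints(np.array([[uv]],float),c["K"],c["distortion"])[0,0]
    R=c["R"];d=R.T@np.array([p[0],p[1],1]);o=-R.T@c["t"];return o,d/np.linalg.norm(d)
def plane(name,uv,z,c=None):
    o,d=ray(name,uv,c);return o+d*(z-o[2])/d[2]
def tri(rays):
    A=np.zeros((3,3));b=np.zeros(3)
    for o,d in rays:
        P=np.eye(3)-np.outer(d,d);A+=P;b+=P@o
    x=np.linalg.solve(A,b);return x,[np.linalg.norm((np.eye(3)-np.outer(d,d))@(x-o)) for o,d in rays]
def proj(c,X):
    return cv2.projectPoints(np.array([X],float),cv2.Rodrigues(c["R"])[0],c["t"],c["K"],c["distortion"])[0].ravel()
E
python3 - <<'E'
from h import *
for n,a,b in(("well",(257.9,216.7),(348.7,232.5)),("sockb",(326.5,202.2),(306.1,193))):
    x,r=tri([ray("scene",a),ray("side",b)]);print(n,x,r,plane("scene",a,.076),plane("side",b,.076))
w=(plane("scene",(257.9,216.7),.076)+plane("side",(348.7,232.5),.076))/2
s=(plane("scene",(326.5,202.2),.076)+plane("side",(306.1,193),.076))/2
d=s-w;print(np.linalg.norm(d),np.degrees(np.arctan2(d[1],d[0]))-90)
E
```

```text
well [ 0.54523933 -0.09963863  0.07064706] [np.float64(0.001752054906314281), np.float64(0.0017520549063142561)] [ 0.55129724 -0.10085264  0.076     ] [ 0.54221761 -0.10116367  0.076     ]
sockb [0.52725733 0.0678315  0.07311931] [np.float64(0.0005648975816841209), np.float64(0.0005648975816840761)] [0.53039524 0.0668009  0.076     ] [0.52584808 0.06607486 0.076     ]
0.16847986630262654 6.350551604555662
```

Candidates:
- Breaker well: scene (258,217). It has a dark button in a deep bore, so this is the one I want.
- Empty socket: scene (326,202). It has a shallow floor with pin holes, so I'm leaving it alone.
- Black charger: (292,204).
- Yellow look-alikes: (278,170), (328,175) and (334,283).
- Rocker: grey plate at (360,196).

Now I'll raise the arm, turn it and move to a viewing pose.

send_rows(
  steps=[
    [0,0,-0.055,0,0,-8.5],
    [0,0,-0.055,0,0,-8.5],
    [0,0,0,0,0,-8.4],
    [-0.0208,-0.0433,0,0,0,0],
    [-0.0208,-0.0433,0,0,0,0],
    [-0.0208,-0.0433,0,0,0,0],
    [-0.0208,-0.0433,0,0,0,0],
    [-0.0208,-0.0433,0,0,0,0],
  ],
  grip=0,
)

```text
time: 1.15
tool_pos: [0.3315, 0.3858, 0.3018]
tool_rot: [-0.0, -0.056, 0.998, -0.0]
contact_force: [0.1, -0.3, 0.4]
gripper_width: -0.001
```

send_rows(
  steps=[
    [-0.0208,-0.0433,0,0,0,0],
    [-0.0208,-0.0433,0,0,0,0],
    [-0.0208,-0.0433,0,0,0,0],
    [-0.0208,-0.0433,0,0,0,0],
    [-0.0208,-0.0433,0,0,0,0],
    [-0.0208,-0.0433,0,0,0,0],
    [-0.0208,-0.0433,0,0,0,0],
    [-0.0208,-0.0433,0,0,0,0],
  ],
)

```text
time: 2.15
tool_pos: [0.5354, 0.0601, 0.3019]
tool_rot: [-0.0, -0.056, 0.998, 0.0]
contact_force: [0.1, 0.9, 0.9]
gripper_width: -0.001
```

send_rows(
  steps=[
    [0,0,0,0,0,0],
    [0,0,0,0,0,0],
  ],
)

```text
time: 2.4
tool_pos: [0.5346, 0.0618, 0.3018]
tool_rot: [-0.0, -0.056, 0.998, 0.0]
contact_force: [-0.3, -0.9, 0.0]
gripper_width: -0.0
```

```bash
python3 - <<'E'
from h import *
s=manip.state();print(s["time"],s["tool_pos"],s["tool_rot"],s["contact_force"],s["gripper_width"])
c=manip.get_calibration("wrist");im=manip.grab_frame("wrist");cv2.imwrite("pics/w1.png",im)
import pickle;pickle.dump(c,open("w1.pkl","wb"))
E
```

```text
2.4 [0.53462746 0.06183533 0.30184411] [-4.28491606e-04 -5.56478516e-02  9.98450337e-01  2.37933861e-04] [-0.3313318  -0.85538228  0.01073391] -0.00010185610623514276
```

View pics/w1.png

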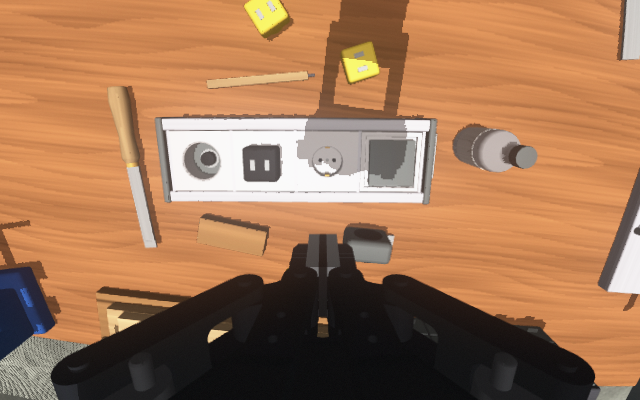

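This view shows the well mouth at (202,159), the charger at (262,163), the empty socket at (327,161) and the rocker paddle at (391,162). Closer crop next.

```bash
python3 - <<'E'
import cv2
a=cv2.imread("pics/w1.png")[105:215,150:250];b=cv2.imread("pics/w1.png")[105:215,345:445]
import numpy as np
cv2.imwrite("pics/w1c.png",cv2.resize(np.hstack([a,b]),None,fx=4,fy=4,interpolation=cv2.INTER_CUBIC))
E
```

```text
(no output)
```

View pics/w1c.png

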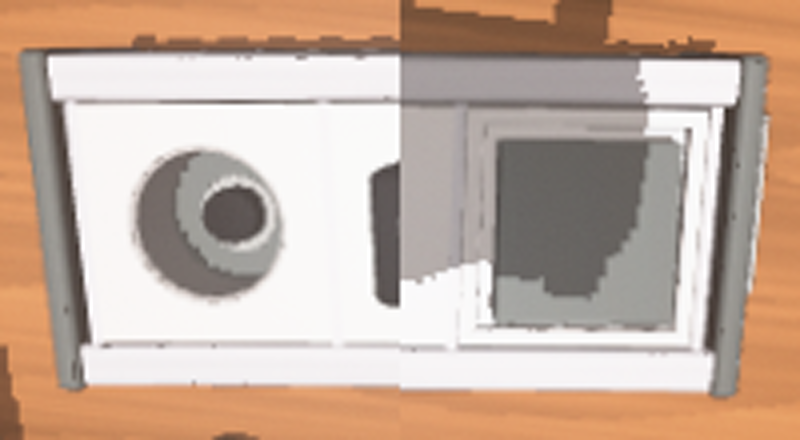

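```bash
python3 - <<'E'
from h import *
import pickle
c=pickle.load(open("w1.pkl","rb"))
A=lambda x,y:(x/4+150,y/4+105)
B=lambda x,y:((x-400)/4+345,y/4+105)
m=A(209,225.5);bt=A(234,213)
print("mouth wrist plane",plane("w",m,.076,c))
x,r=tri([ray("scene",(257.9,216.7)),ray("side",(348.7,232.5)),ray("w",m,c)]);print("mouth tri",x,r)
for z in(.056,):print("btn",plane("w",bt,z,c))
for p in (A(52,55),A(80,385),B(738,55),B(712,392)):print("alu corner",plane("w",p,.076,c))
for n,p,z in(("TL",(497,138),.078),("TR",(685,138),.078),("BR",(675,325),.091),("BL",(495,323),.091)):print(n,plane("w",B(*p),z,c))
for n,p,z in(("near,top",(497,138),.078),("BR",(675,325),.085)):pass
# rocker insert outline? use recess frame corners at face
for p in((480,122),(692,122),(683,340),(477,340)):print("frame",plane("w",B(*p),.076,c))
E
```

```text
mouth wrist plane [ 0.5470881  -0.09765409  0.076     ]
mouth tri [ 0.54642436 -0.09951767  0.07116693] [np.float64(0.0016144887588762703), np.float64(0.002346166670487834), np.float64(0.0015693374951728817)]
btn [ 0.54556365 -0.09635216  0.056     ]
alu corner [ 0.49656735 -0.15037232  0.076     ]
alu corner [ 0.60784404 -0.14236434  0.076     ]
alu corner [0.45870937 0.19312951 0.076     ]
alu corner [0.57121932 0.20659466 0.076     ]
TL [0.49401559 0.11908758 0.078     ]
TR [0.48683964 0.18020488 0.078     ]
BR [0.54631283 0.1842647  0.091     ]
BL [0.55231308 0.1252952  0.091     ]
frame [0.48967973 0.11313719 0.076     ]
frame [0.48155712 0.18216397 0.076     ]
frame [0.55413196 0.19297502 0.076     ]
frame [0.56204838 0.12281275 0.076     ]
```

send_rows(
  steps=[
    [0.0016,-0.0399,0,0,0,0],
    [0.0016,-0.0399,0,0,0,0],
    [0.0016,-0.0399,0,0,0,0],
    [0.0015,-0.0399,0,0,0,0],
    [0,0,0.055,0,0,0],
    [0,0,0.055,0,0,0],
    [0,0,0.055,0,0,0],
    [0,0,0,0,0,0],
  ],
)

```text
time: 3.45
tool_pos: [0.5425, -0.0952, 0.1319]
tool_rot: [-0.005, -0.057, 0.998, 0.002]
contact_force: [-0.6, 0.2, -0.5]
gripper_width: -0.003
```

send_rows(
  steps=[
    [0,0,0,0,0,0],
  ],
)

```text
time: 3.58
tool_pos: [0.5478, -0.0973, 0.1398]
tool_rot: [0.002, -0.056, 0.998, -0.001]
contact_force: [0.7, 0.2, 0.3]
gripper_width: 0.001
```

```bash
python3 - <<'E'
from h import *
s=manip.state();print(s["time"],s["tool_pos"],s["tool_rot"],s["contact_force"],s["gripper_width"])
c=manip.get_calibration("wrist");im=manip.grab_frame("wrist");cv2.imwrite("pics/w2.png",im)
im=manip.grab_frame("side");cv2.imwrite("pics/s2.png",cv2.resize(im[130:280,260:420],None,fx=4,fy=4,interpolation=cv2.INTER_CUBIC))
import pickle;pickle.dump(c,open("w2.pkl","wb"))
print(proj(c,s["tool_pos"]))
E
```

```text
3.575 [ 0.54776339 -0.09732259  0.13980435] [ 1.56198604e-03 -5.63599468e-02  9.98409134e-01 -5.64162512e-04] [0.73436711 0.20372084 0.33048329] 0.0013459930230734197
[322.32884602 223.2616535 ]
```

View pics/w2.png

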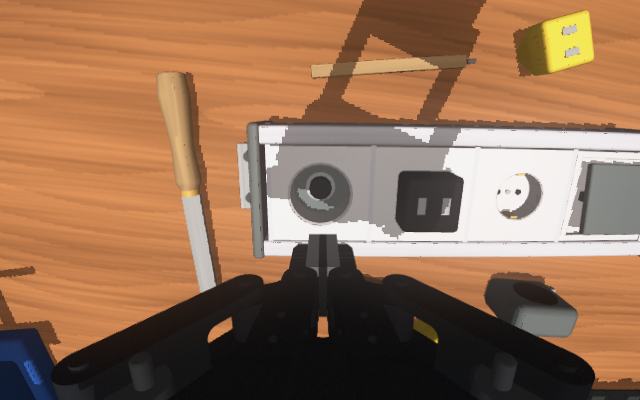

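View pics/s2.png

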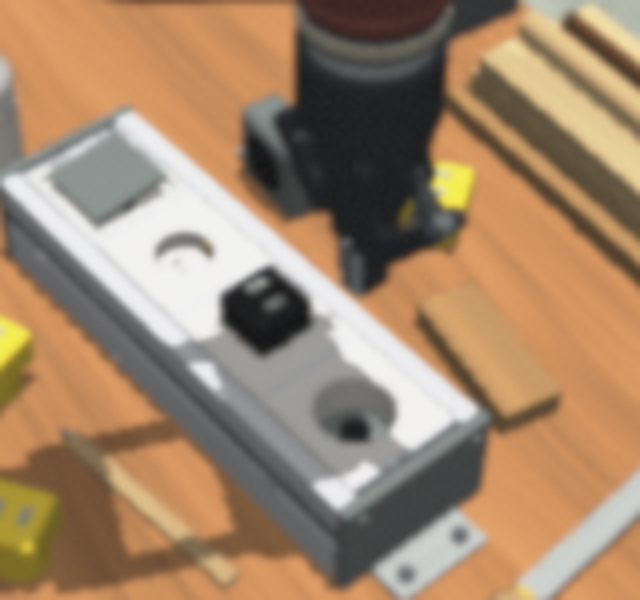

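```bash
python3 - <<'E'
from h import *
s=manip.state();print(s["time"],s["tool_pos"],s["tool_rot"],s["joint_vel"].round(3))
im=manip.grab_frame("side");p=proj(manip.get_calibration("side"),s["tool_pos"]);print(p)
u=np.array([.994,.11,0]);v=np.array([-.11,.994,0])
def box(n,f):
    c=manip.get_calibration(n);k=6
    x0,y0=[int(q) for q in proj(c,s["tool_pos"])];x0-=50;y0-=60
    cr=cv2.resize(im[y0:y0+90,x0:x0+100],None,fx=k,fy=k,interpolation=cv2.INTER_CUBIC)
    for a in(-.011,.011):
        for b in(-.0145,.0145):
            q=proj(c,s["tool_pos"]+a*u+b*v);cv2.circle(cr,(int((q[0]-x0+.5)*k),int((q[1]-y0+.5)*k)),3,(0,0,255),-1)
    cv2.imwrite(f,cr)
box("side","pics/s3.png")
im=manip.grab_frame("scene");box("scene","pics/c3.png")
im=manip.grab_frame("wrist");box("wrist","pics/w3.png")
E
```

```text
3.675 [ 0.54874492 -0.09798573  0.14125417] [ 0.0029308  -0.05612075  0.99841907 -0.00110842] [-0.006 -0.     0.    -0.001 -0.003 -0.001]
[351.04459927 212.39321352]
```

View pics/s3.png

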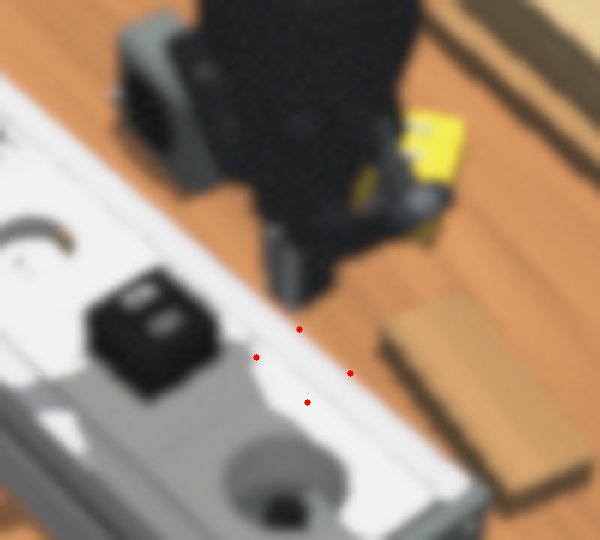

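View pics/c3.png

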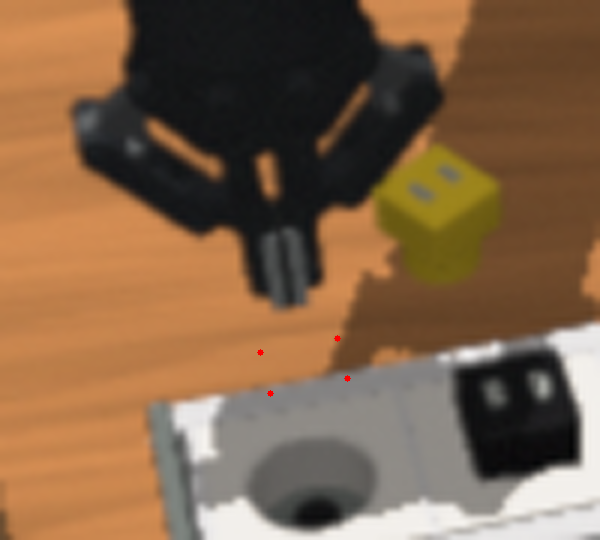

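View pics/w3.png

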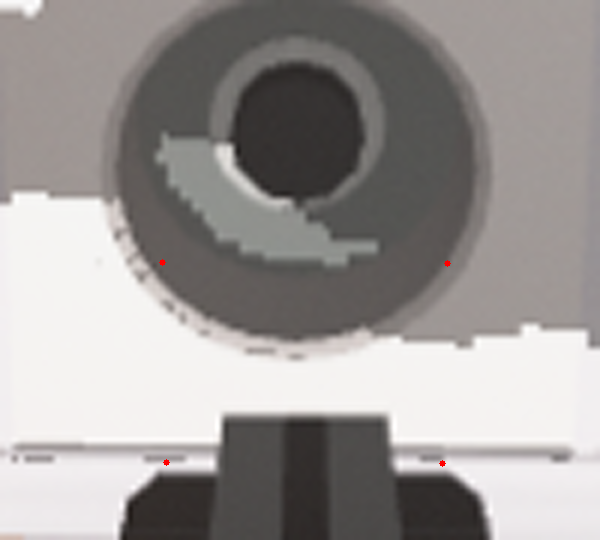

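```bash
python3 - <<'E'
from h import *
s=manip.state();T=s["tool_pos"];print(s["joint_pos"])
def uv(n,x,y):
    p=proj(manip.get_calibration(n),T);return (int(p[0])-50+x/6-.5,int(p[1])-60+y/6-.5)
print(T)
pts={"side":uv("side",300,298),"scene":uv("scene",288,303),"wrist":uv("wrist",305,415)}
x,r=tri([ray("side",pts["side"]),ray("scene",pts["scene"])]);print(pts,"side+scene",x,r)
c=manip.get_calibration("wrist");print("wrist proj of that",proj(c,x),"cam pos",-c["R"].T@c["t"])
# charger top centre: side vs scene check of heights
E
```

```text
[-3.10783081e-01 -7.54203092e-02  1.82851855e+00  1.71546467e-05
  1.38419451e+00 -1.99334736e+00]
[ 0.54794825 -0.09805704  0.13990554]
{'side': (349.5, 201.16666666666666), 'scene': (253.5, 186.0), 'wrist': (322.3333333333333, 231.66666666666669)} side+scene [ 0.54728185 -0.09730453  0.17584772] [np.float64(0.003631191609524614), np.float64(0.0036311916095246527)]
wrist proj of that [323.93247759 246.58280131] cam pos [ 0.48147846 -0.1055478   0.32131725]
```

```bash
python3 - <<'E'
from h import *
import pickle
c=pickle.load(open("w1.pkl","rb"))
print("glue cap top",tri([ray("scene",(412,161)),ray("side",(250.5,135)),ray("w",(522,156),c)]))
print("glue base edges scene",plane("scene",(405,207),0),"side",plane("side",(256,177),0))
print("tape top", plane("scene",(370,242),.066))
E
```

```text
glue cap top (array([0.48569542, 0.28681098, 0.13994397]), [np.float64(0.0004819412870051759), np.float64(0.0019366755413667458), np.float64(0.001856240901494623)])
glue base edges scene [0.50996939 0.28394893 0.        ] side [0.47144111 0.26964035 0.        ]
tape top [0.65830136 0.14402055 0.066     ]
```

Two views put the visible fingertip about 30 mm above the reported TCP, though their xy agrees. I'll go down in stages and watch both the force and the pictures.

send_rows(
  steps=[
    [0,0,0.025,0,0,0],
    [0,0,0.025,0,0,0],
    [0,0,0,0,0,0],
    [0,0,0,0,0,0],
  ],
)

```text
time: 4.32
tool_pos: [0.5474, -0.0981, 0.0888]
tool_rot: [0.001, -0.056, 0.998, -0.0]
contact_force: [-0.5, -0.3, 0.2]
gripper_width: 0.0
```

```bash
python3 - <<'E'
from h import *
s=manip.state();print(s["time"],s["tool_pos"],s["contact_force"])
ims=[]
for n in("side","scene"):
    c=manip.get_calibration(n);im=manip.grab_frame(n);x,y=[int(v) for v in proj(c,[.546,-.0985,.076])]
    cr=cv2.resize(im[y-50:y+30,x-40:x+40],None,fx=5,fy=5,interpolation=cv2.INTER_CUBIC);ims.append(cr);print(n,x,y)
cv2.imwrite("pics/d4.png",np.hstack(ims))
im=manip.grab_frame("wrist");cv2.imwrite("pics/w4.png",im[100:350,200:600])
E
```

```text
4.325 [ 0.54736289 -0.098054    0.08877757] [-0.50894861 -0.26544309  0.18716644]
side 349 231
scene 258 214
```

View pics/d4.png

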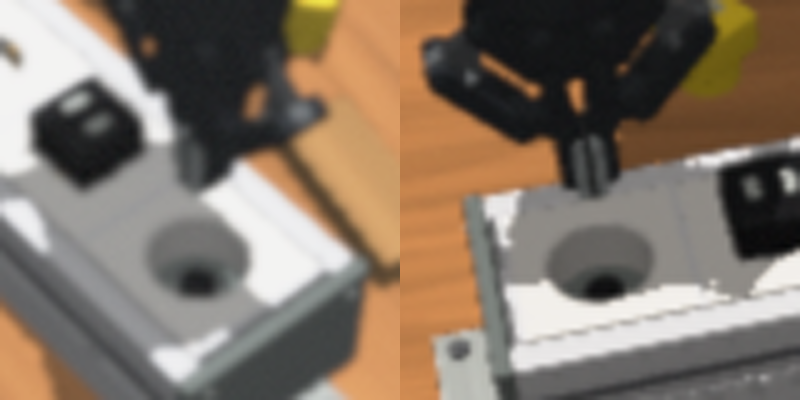

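View pics/w4.png

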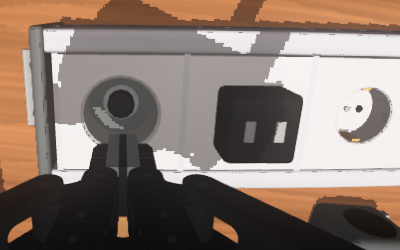

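send_rows(
  steps=[
    [-0.001,0,0.02,0,0,0],
    [0,0,0.015,0,0,0],
    [0,0,0,0,0,0],
    [0,0,0,0,0,0],
  ],
)

```text
time: 4.97
tool_pos: [0.5473, -0.0976, 0.0519]
tool_rot: [-0.0, -0.056, 0.998, 0.0]
contact_force: [0.3, 0.0, 0.9]
gripper_width: -0.005
```

```bash
python3 - <<'E'
from h import *
s=manip.state();print(s["time"],s["tool_pos"],s["contact_force"])
ims=[]
for n in("side","scene"):
    c=manip.get_calibration(n);im=manip.grab_frame(n);x,y=[int(v) for v in proj(c,[.546,-.0985,.076])]
    cr=cv2.resize(im[y-50:y+30,x-40:x+40],None,fx=5,fy=5,interpolation=cv2.INTER_CUBIC);ims.append(cr)
cv2.imwrite("pics/d5.png",np.hstack(ims))
E
```

```text
4.975 [ 0.54733335 -0.09758131  0.05191095] [0.28425328 0.02434648 0.8576376 ]
```

View pics/d5.png

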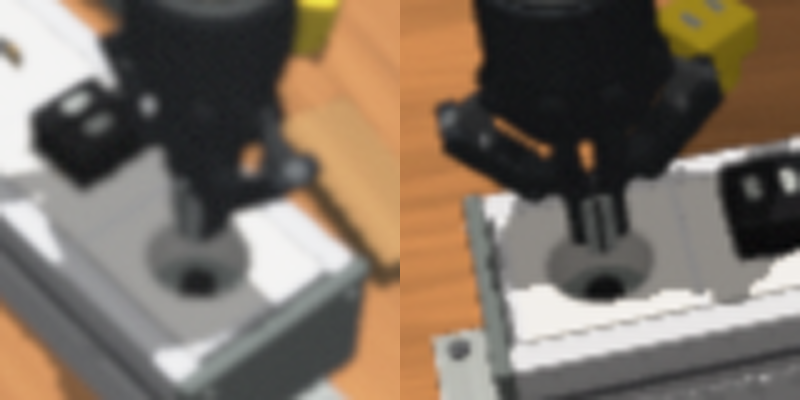

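No contact with the TCP at 0.052, so the tip really is about 33 mm above it. It is centred over the bore (side (349,232), scene (258,214)). Continuing down.

send_rows(
  steps=[
    [0,0,0.012,0,0,0],
    [0,0,0.008,0,0,0],
    [0,0,0,0,0,0],
    [0,0,0,0,0,0],
  ],
)

```text
time: 5.58
tool_pos: [0.5474, -0.0976, 0.0321]
tool_rot: [-0.0, -0.056, 0.998, 0.0]
contact_force: [0.3, -0.4, -0.2]
gripper_width: 0.0
```

```bash
python3 - <<'E'
from h import *
s=manip.state();print(s["time"],s["tool_pos"],s["contact_force"])
ims=[]
for n in("side","scene"):
    c=manip.get_calibration(n);im=manip.grab_frame(n);x,y=[int(v) for v in proj(c,[.546,-.0985,.076])]
    cr=cv2.resize(im[y-50:y+30,x-40:x+40],None,fx=5,fy=5,interpolation=cv2.INTER_CUBIC);ims.append(cr)
cv2.imwrite("pics/d6.png",np.hstack(ims))
E
```

```text
5.575 [ 0.54742187 -0.09761591  0.03212835] [ 0.33200488 -0.44295291 -0.16055218]
```

View pics/d6.png

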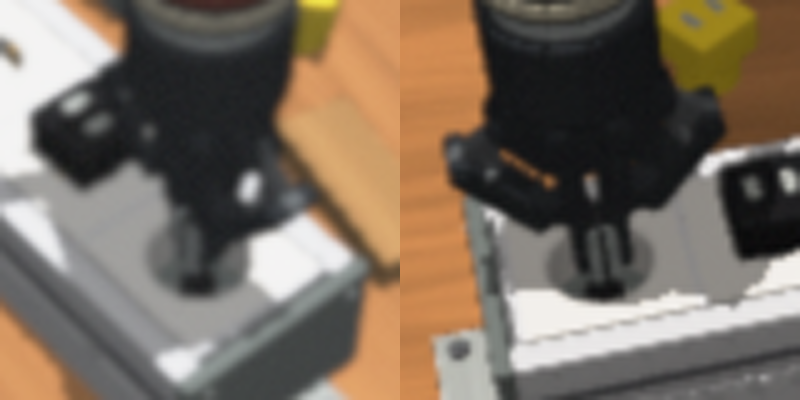

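send_rows(
  steps=[
    [0,0,0.004,0,0,0],
    [0,0,0.004,0,0,0],
    [0,0,0,0,0,0],
  ],
)

```text
time: 6.05
tool_pos: [0.547, -0.0975, 0.0236]
tool_rot: [-0.001, -0.056, 0.998, 0.0]
contact_force: [0.3, -0.6, 0.5]
gripper_width: 0.002
```

send_rows(
  steps=[
    [0,0,0.003,0,0,0],
    [0,0,0,0,0,0],
  ],
)

```text
time: 6.3
tool_pos: [0.5472, -0.0975, 0.0209]
tool_rot: [-0.0, -0.056, 0.998, 0.0]
contact_force: [-0.2, -0.2, -0.3]
gripper_width: -0.002
```

send_rows(
  steps=[
    [0,0,0.003,0,0,0],
    [0,0,0,0,0,0],
  ],
)

```text
time: 6.55
tool_pos: [0.5472, -0.0975, 0.0179]
tool_rot: [-0.0, -0.056, 0.998, 0.0]
contact_force: [0.3, -0.5, 1.0]
gripper_width: -0.001
```

send_rows(
  steps=[
    [0,0,0.003,0,0,0],
    [0,0,0,0,0,0],
  ],
)

```text
time: 6.8
tool_pos: [0.5476, -0.0977, 0.0152]
tool_rot: [0.0, -0.056, 0.998, -0.0]
contact_force: [-0.6, 0.6, -0.1]
gripper_width: -0.002
```

```bash
python3 - <<'E'
from h import *
s=manip.state();print(s["time"],s["tool_pos"],s["contact_force"])
ims=[]
for n in("side","scene"):
    c=manip.get_calibration(n);im=manip.grab_frame(n);x,y=[int(v) for v in proj(c,[.546,-.0985,.076])]
    cr=cv2.resize(im[y-50:y+30,x-40:x+40],None,fx=5,fy=5,interpolation=cv2.INTER_CUBIC);ims.append(cr)
cv2.imwrite("pics/d7.png",np.hstack(ims))
E
```

```text
6.8 [ 0.54755763 -0.0976714   0.01520286] [-0.6259966   0.62171199 -0.08935598]
```

View pics/d7.png

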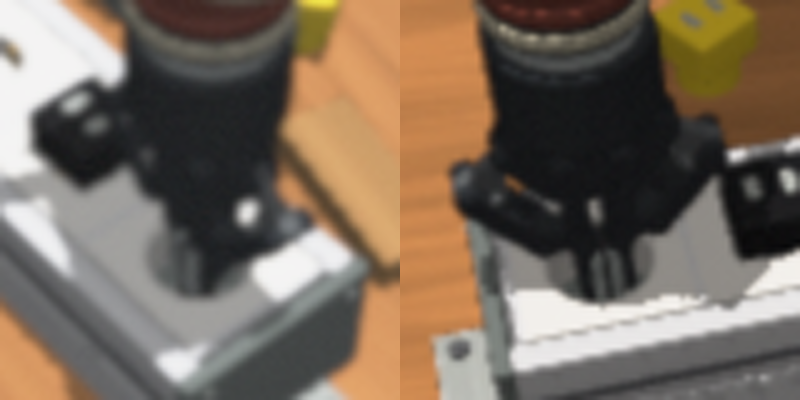

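send_rows(
  steps=[
    [0,0,0.002,0,0,0],
    [0,0,0,0,0,0],
  ],
)

```text
time: 7.15
tool_pos: [0.5475, -0.0976, 0.0133]
tool_rot: [0.0, -0.056, 0.998, -0.0]
contact_force: [-0.5, -0.7, 1.8]
gripper_width: -0.0
```

send_rows(
  steps=[
    [0,0,0.002,0,0,0],
    [0,0,0,0,0,0],
  ],
)

```text
time: 7.4
tool_pos: [0.5475, -0.0977, 0.0111]
tool_rot: [0.0, -0.056, 0.998, -0.0]
contact_force: [0.1, -1.3, 1.8]
gripper_width: -0.0
```

send_rows(
  steps=[
    [0,0,0.002,0,0,0],
    [0,0,0,0,0,0],
  ],
)

```text
time: 7.65
tool_pos: [0.5475, -0.0976, 0.009]
tool_rot: [0.0, -0.056, 0.998, -0.0]
contact_force: [0.0, -0.6, 0.6]
gripper_width: -0.001
```

send_rows(
  steps=[
    [0,0,0.002,0,0,0],
    [0,0,0,0,0,0],
  ],
)

```text
time: 7.9
tool_pos: [0.5476, -0.0977, 0.0088]
tool_rot: [-0.0, -0.056, 0.998, 0.0]
contact_force: [-4.6, 1.5, 11.1]
gripper_width: 0.005
```

send_rows(
  steps=[
    [0,0,0.002,0,0,0],
    [0,0,0,0,0,0],
  ],
)

```text
time: 8.15
tool_pos: [0.5476, -0.0977, 0.0087]
tool_rot: [-0.001, -0.056, 0.998, 0.0]
contact_force: [-10.8, 2.4, 21.5]
gripper_width: 0.001
```

```bash
python3 - <<'E'
from h import *
s=manip.state();print(s["time"],s["tool_pos"],s["contact_force"])
ims=[]
for n in("side","scene"):
    c=manip.get_calibration(n);im=manip.grab_frame(n);x,y=[int(v) for v in proj(c,[.546,-.0985,.076])]
    cr=cv2.resize(im[y-50:y+30,x-40:x+40],None,fx=5,fy=5,interpolation=cv2.INTER_CUBIC);ims.append(cr)
cv2.imwrite("pics/d8.png",np.hstack(ims))
E
```

```text
8.15 [ 0.54758752 -0.09770766  0.00871299] [-10.84394946   2.43579694  21.52137799]
```

View pics/d8.png

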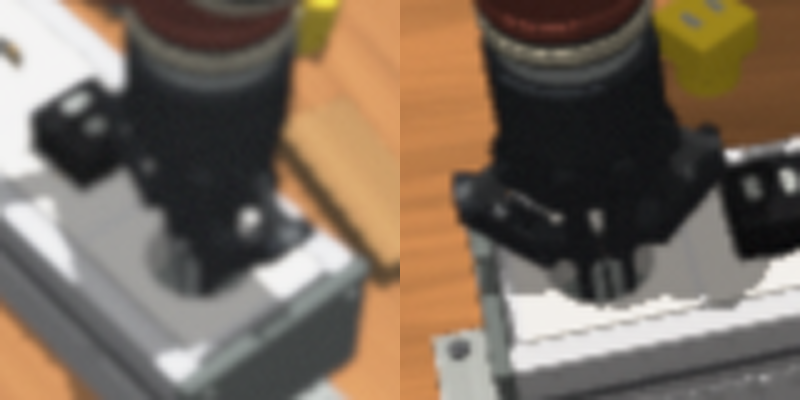

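It met a hard stop at TCP 0.0088: 21 N, with some sideways force. I'll lift off and look at the button's depth.

send_rows(
  steps=[
    [0,0,-0.004,0,0,0],
    [0,0,-0.01,0,0,0],
    [0,0,-0.03,0,0,0],
    [0,0,-0.03,0,0,0],
    [0,0,-0.03,0,0,0],
    [0,0,-0.03,0,0,0],
    [0,0,0,0,0,0],
    [0,0,0,0,0,0],
  ],
)

```text
time: 9.25
tool_pos: [0.5467, -0.0974, 0.138]
tool_rot: [-0.001, -0.056, 0.998, 0.0]
contact_force: [0.4, 0.2, -0.4]
gripper_width: -0.001
```

```bash
python3 - <<'E'
from h import *
s=manip.state();print(s["time"],s["tool_pos"],s["contact_force"])
c=manip.get_calibration("wrist");im=manip.grab_frame("wrist");import pickle;pickle.dump(c,open("w9.pkl","wb"));cv2.imwrite("pics/w9.png",im)
x,y=[int(v) for v in proj(c,[.546,-.0985,.076])];print(x,y)
cv2.imwrite("pics/w9c.png",cv2.resize(im[y-50:y+50,x-50:x+50],None,fx=6,fy=6,interpolation=cv2.INTER_CUBIC))
ims=[]
for n in("side","scene"):
    c=manip.get_calibration(n);im=manip.grab_frame(n);x,y=[int(v) for v in proj(c,[.546,-.0985,.076])]
    ims.append(cv2.resize(im[y-20:y+20,x-20:x+20],None,fx=10,fy=10,interpolation=cv2.INTER_CUBIC))
    im=cv2.imread(f"pics/{n}0.png");ims.append(cv2.resize(im[y-20:y+20,x-20:x+20],None,fx=10,fy=10,interpolation=cv2.INTER_CUBIC))
cv2.imwrite("pics/cmp9.png",cv2.resize(np.vstack([np.hstack(ims[:2]),np.hstack(ims[2:])]),(600,600)))
E
```

```text
9.25 [ 0.5467229  -0.09742085  0.1379554 ] [ 0.37960533  0.21122941 -0.44464949]
320 196
```

View pics/w9c.png

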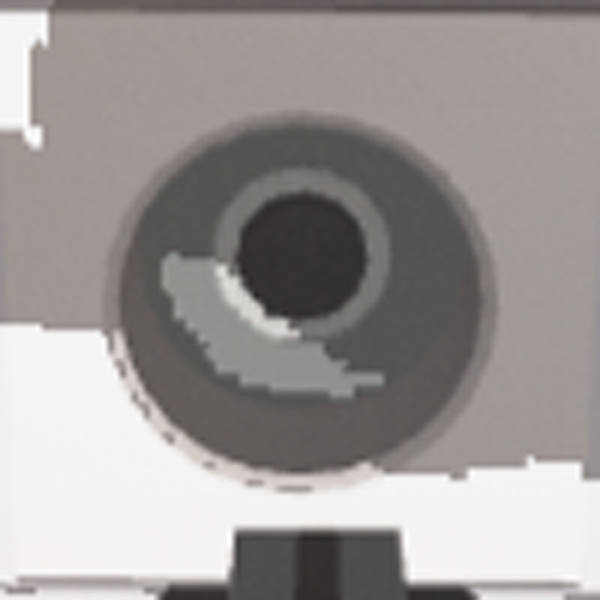

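View pics/cmp9.png

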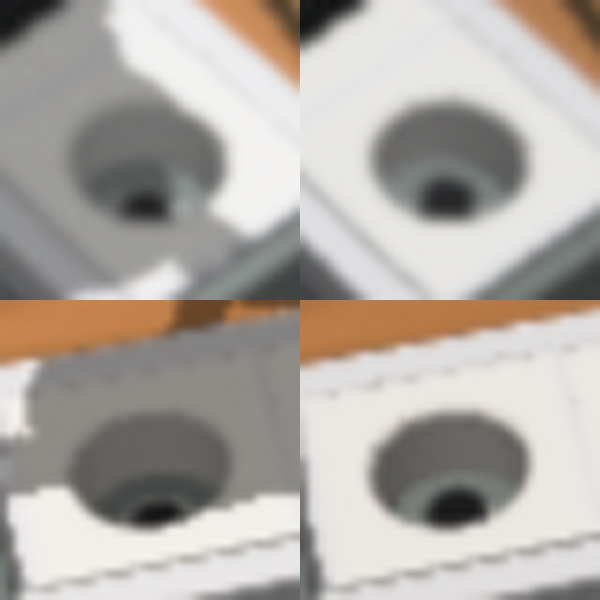

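```bash
python3 - <<'E'
from h import *
import pickle
for n in("2","9"):
    c=pickle.load(open(f"w{n}.pkl","rb"));im=cv2.imread(f"pics/w{n}.png")
    x,y=[int(v) for v in proj(c,[.546,-.0985,.076])]
    g=cv2.cvtColor(im[y-32:y+32,x-32:x+32],cv2.COLOR_BGR2GRAY);g=cv2.resize(g,None,fx=8,fy=8,interpolation=cv2.INTER_CUBIC)
    m=(g<68).astype(np.uint8)
    k,l,st,ce=cv2.connectedComponentsWithStats(m)
    for i in range(1,k):
        if 3000<st[i,4]<60000:
            p=np.array([(ce[i][0]+.5)/8-.5+x-32,(ce[i][1]+.5)/8-.5+y-32]);d=2*np.sqrt(st[i,4]/np.pi)/8
            print(n,st[i]/8,p,"diam",d)
            for z in(.056,.048):
                o,dd=ray("w",p,c);X=plane("w",p,z,c);dep=(c["R"]@X+c["t"])[2]
                print("  z",z,X,"diam mm at z",d*dep/c["K"][0,0]*1000)
E
```

```text
2 [  20.375   14.375   22.25    22.875 3080.125] [320.09240443 187.19878708] diam 22.140847298396782
  z 0.056 [ 0.5450041  -0.09960307  0.056     ] diam mm at z 19.544188246792785
  z 0.048 [ 0.54691991 -0.09944217  0.048     ] diam mm at z 20.133549554116083
9 [  21.5     14.375   21.375   20.75  2728.25 ] [319.86414712 188.23650692] diam 20.837813548701877
  z 0.056 [ 0.54405341 -0.0996743   0.056     ] diam mm at z 18.280189479142532
  z 0.048 [ 0.5459569  -0.09950686  0.048     ] diam mm at z 18.8347392653273
```

The button now looks about 6% smaller and sits deeper, and its size relative to the fixed collar dropped by about 3% (roughly 8 mm). With the hard stop as well, that means it is home. On to the rocker.

send_rows(
  steps=[
    [-0.0048,0.0503,0,0,0,0],
    [-0.0048,0.0503,0,0,0,0],
    [-0.0048,0.0503,0,0,0,0],
    [-0.0049,0.0502,0,0,0,0],
    [-0.0049,0.0502,0,0,0,0],
    [0,0,0,0,0,0],
    [0,0,0.03,0,0,0],
    [0,0,0,0,0,0],
  ],
)

```text
time: 10.4
tool_pos: [0.5409, 0.1536, 0.1056]
tool_rot: [-0.004, -0.055, 0.998, -0.001]
contact_force: [-0.2, -0.1, 0.3]
gripper_width: 0.001
```

send_rows(
  steps=[
    [0,0,0,0,0,0],
    [0,0,0,0,0,0],
  ],
)

```text
time: 10.65
tool_pos: [0.5444, 0.1544, 0.1105]
tool_rot: [0.001, -0.055, 0.998, 0.0]
contact_force: [-0.2, 0.8, 0.2]
gripper_width: 0.0
```

```bash
cat > look.py <<'E'
from h import *
import sys
s=manip.state();print(s["time"],s["tool_pos"],s["contact_force"])
k=sys.argv[1];ims=[]
for n in("side","scene"):
    c=manip.get_calibration(n);im=manip.grab_frame(n);x,y=[int(v) for v in proj(c,[.543,.155,.089])];print(n,x,y)
    ims.append(cv2.resize(im[y-50:y+30,x-40:x+40],None,fx=5,fy=5,interpolation=cv2.INTER_CUBIC))
    cv2.circle(ims[-1],(202,252),2,(0,0,255),-1)
cv2.imwrite(f"pics/r{k}.png",np.hstack(ims))
cv2.imwrite(f"pics/rw{k}.png",manip.grab_frame("wrist"))
E
python3 look.py 1
```

```text
10.65 [0.54437935 0.15441097 0.11046403] [-0.20981217  0.78537351  0.1753687 ]
side 294 167
scene 363 198
```

View pics/r1.png

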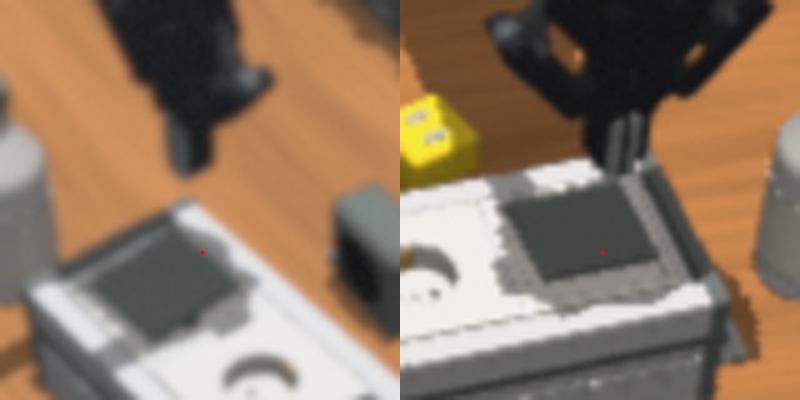

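View pics/rw1.png

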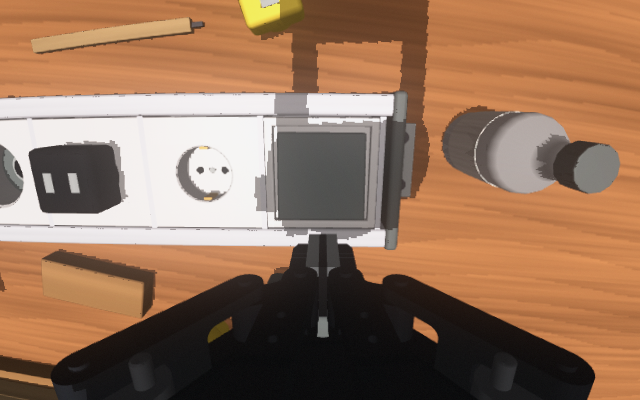

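The tip is centred over the paddle: wrist column 322 against the paddle centre at 321. The scene view puts it 18 mm out and the side view 24 mm out. I'll nudge it 2 mm outward and descend.

send_rows(
  steps=[
    [-0.002,0,0.02,0,0,0],
    [0,0,0.02,0,0,0],
    [0,0,0.01,0,0,0],
    [0,0,0,0,0,0],
    [0,0,0,0,0,0],
  ],
)

```text
time: 11.42
tool_pos: [0.5459, 0.1551, 0.0596]
tool_rot: [0.0, -0.056, 0.998, 0.0]
contact_force: [0.4, -0.7, 0.4]
gripper_width: -0.002
```

```bash
python3 look.py 2
```

```text
11.425 [0.54588623 0.15511987 0.05955488] [ 0.35046156 -0.69341263  0.44842902]
side 294 167
scene 363 198
```

View pics/r2.png

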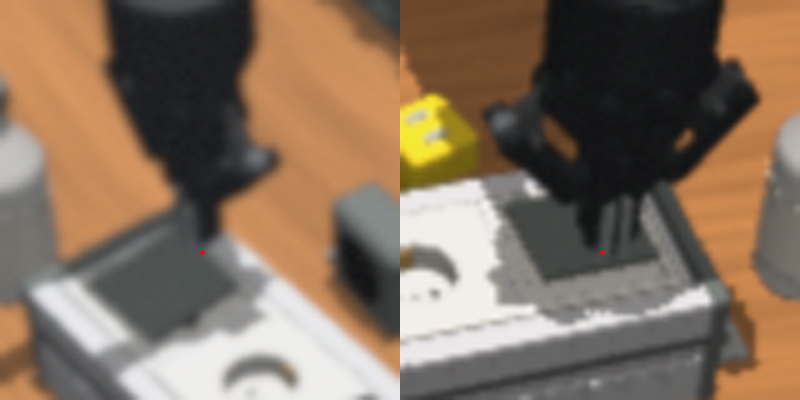

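View pics/rw2.png

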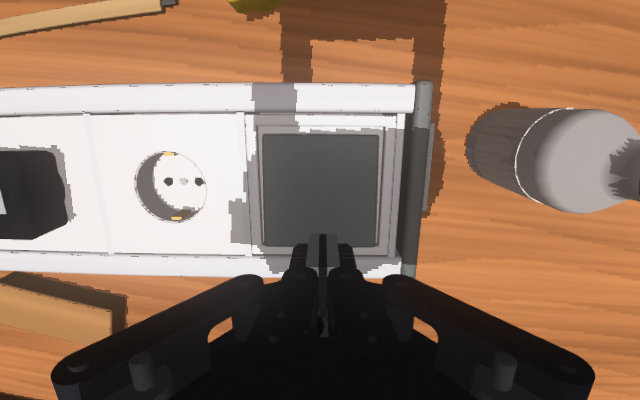

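send_rows(
  steps=[
    [0,0,0.004,0,0,0],
    [0,0,0.003,0,0,0],
    [0,0,0.003,0,0,0],
    [0,0,0,0,0,0],
  ],
)

```text
time: 12.08
tool_pos: [0.5455, 0.155, 0.049]
tool_rot: [-0.0, -0.056, 0.998, -0.0]
contact_force: [0.6, -0.4, -1.3]
gripper_width: -0.001
```

send_rows(
  steps=[
    [0,0,0.002,0,0,0],
    [0,0,0.002,0,0,0],
    [0,0,0,0,0,0],
  ],
)

```text
time: 12.45
tool_pos: [0.5462, 0.1551, 0.0456]
tool_rot: [0.001, -0.056, 0.998, 0.0]
contact_force: [1.3, 0.4, 2.3]
gripper_width: 0.002
```

```bash
python3 look.py 3
```

```text
12.45 [0.54618409 0.15512313 0.04563232] [1.34316858 0.35324371 2.25743856]
side 294 167
scene 363 198
```

View pics/r3.png

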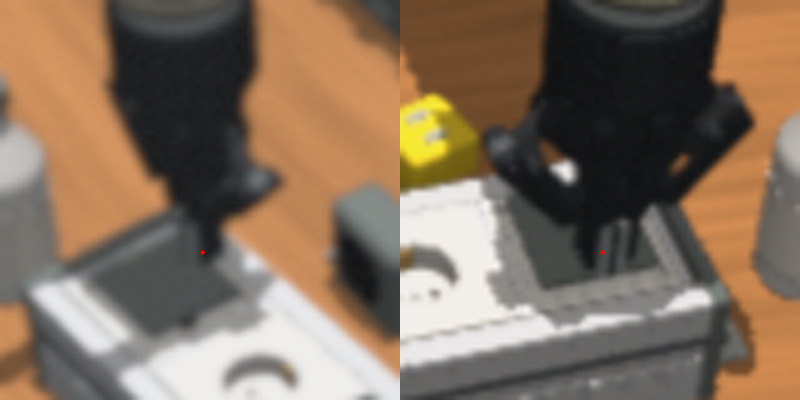

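View pics/rw3.png

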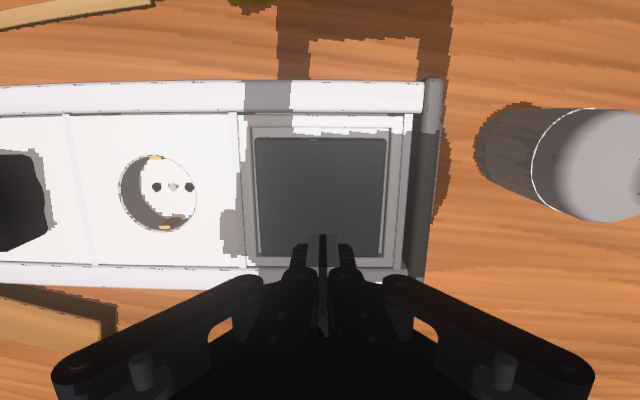

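Contact is made and the paddle is moving (2.3 N). Pressing on to the stop.

send_rows(
  steps=[
    [0,0,0.002,0,0,0],
    [0,0,0,0,0,0],
  ],
)

```text
time: 12.85
tool_pos: [0.5464, 0.1551, 0.0443]
tool_rot: [0.001, -0.056, 0.998, 0.0]
contact_force: [0.2, 0.1, 5.4]
gripper_width: -0.001
```

send_rows(
  steps=[
    [0,0,0.002,0,0,0],
    [0,0,0,0,0,0],
  ],
)

```text
time: 13.1
tool_pos: [0.5465, 0.1552, 0.044]
tool_rot: [0.001, -0.056, 0.998, -0.0]
contact_force: [-3.2, -0.7, 14.0]
gripper_width: 0.002
```

send_rows(
  steps=[
    [0,0,0.0015,0,0,0],
    [0,0,0,0,0,0],
  ],
)

```text
time: 13.35
tool_pos: [0.5466, 0.1552, 0.0438]
tool_rot: [0.0, -0.056, 0.998, -0.0]
contact_force: [-6.8, -2.0, 20.3]
gripper_width: -0.004
```

send_rows(
  steps=[
    [0,0,-0.006,0,0,0],
    [0,0,-0.03,0,0,0],
    [0,0,-0.04,0,0,0],
    [0,0,-0.04,0,0,0],
    [0,0,0,0,0,0],
    [0,0,0,0,0,0],
  ],
)

```text
time: 14.1
tool_pos: [0.5443, 0.1549, 0.1541]
tool_rot: [-0.001, -0.056, 0.998, -0.0]
contact_force: [-0.7, 0.4, -0.1]
gripper_width: -0.0
```

```bash
python3 look.py 4; python3 - <<'E'
import cv2,numpy as np
a=cv2.imread("pics/scene0.png")[175:235,330:410];b=cv2.imread("pics/side0.png")[140:200,255:335]
from plant import manip
c=manip.grab_frame("scene")[175:235,330:410];d=manip.grab_frame("side")[140:200,255:335]
cv2.imwrite("pics/cmp4.png",cv2.resize(np.vstack([np.hstack([a,c]),np.hstack([b,d])]),None,fx=5,fy=5,interpolation=cv2.INTER_CUBIC)[:600])
E
```

```text
14.1 [0.54432543 0.15489615 0.15406811] [-0.73532817  0.3552347  -0.06526917]
side 294 167
scene 363 198
```

View pics/cmp4.png

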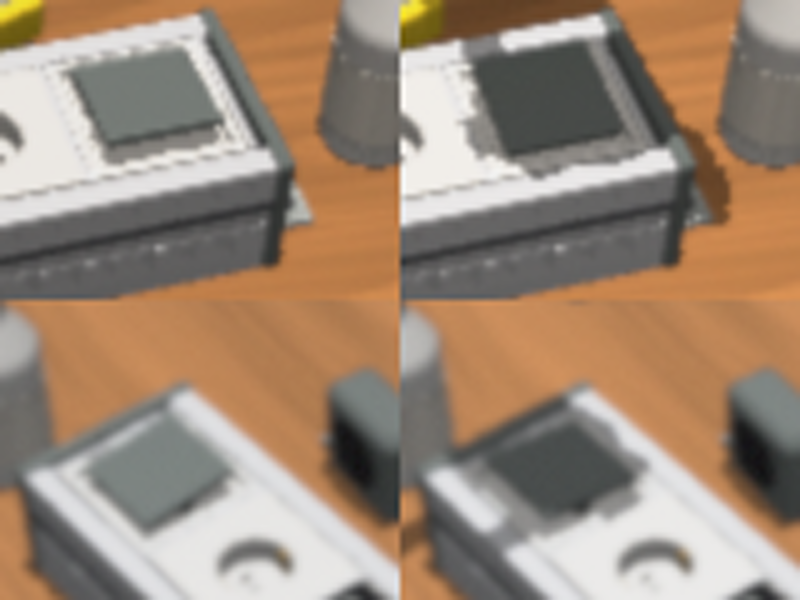

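View pics/rw4.png

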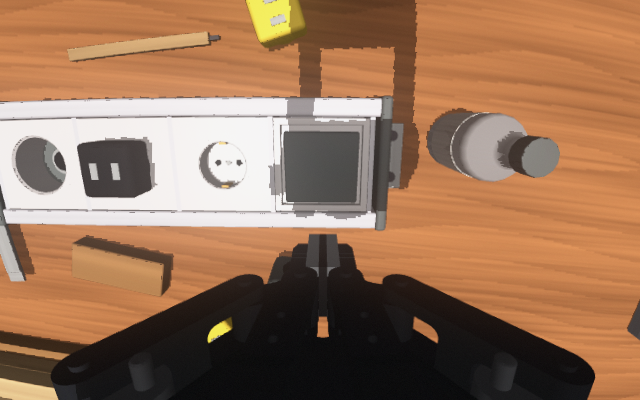

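The paddle has tipped: in the scene view its far edge dropped about 2.3 px. I'll move clear so the lighting matches the first pictures, then measure the angle.

send_rows(
  steps=[
    [0,0,-0.05,0,0,0],
    [0.01,0,-0.05,0,0,0],
    [0.04,0,0,0,0,0],
    [0.04,0,0,0,0,0],
    [0.04,0,0,0,0,0],
    [0,0,0,0,0,0],
    [0,0,0,0,0,0],
  ],
)

```text
time: 15.22
tool_pos: [0.4166, 0.1406, 0.2556]
tool_rot: [0.0, -0.056, 0.998, -0.0]
contact_force: [0.4, -0.2, 0.6]
gripper_width: -0.0
```

```bash
python3 - <<'E'
from h import *
s=manip.state();print(s["time"],s["tool_pos"],s["contact_force"])
im={}
for n in("scene","side"):
    im[n]=manip.grab_frame(n);cv2.imwrite(f"pics/{n}5.png",im[n])
a=cv2.imread("pics/scene0.png")[175:235,330:410];b=cv2.imread("pics/side0.png")[140:200,255:335]
c=im["scene"][175:235,330:410];d=im["side"][140:200,255:335]
cv2.imwrite("pics/cmp5.png",cv2.resize(np.vstack([np.hstack([a,c]),np.hstack([b,d])]),None,fx=5,fy=5,interpolation=cv2.INTER_CUBIC))
a=cv2.imread("pics/scene0.png")[196:236,238:298];b=cv2.imread("pics/side0.png")[212:252,318:378]
c=im["scene"][196:236,238:298];d=im["side"][212:252,318:378]
cv2.imwrite("pics/cmp5b.png",cv2.resize(np.vstack([np.hstack([a,c]),np.hstack([b,d])]),None,fx=6,fy=6,interpolation=cv2.INTER_CUBIC))
E
```

```text
15.225 [0.41664508 0.14057736 0.25555012] [ 0.38336965 -0.22131936  0.5767763 ]
```

View pics/cmp5.png

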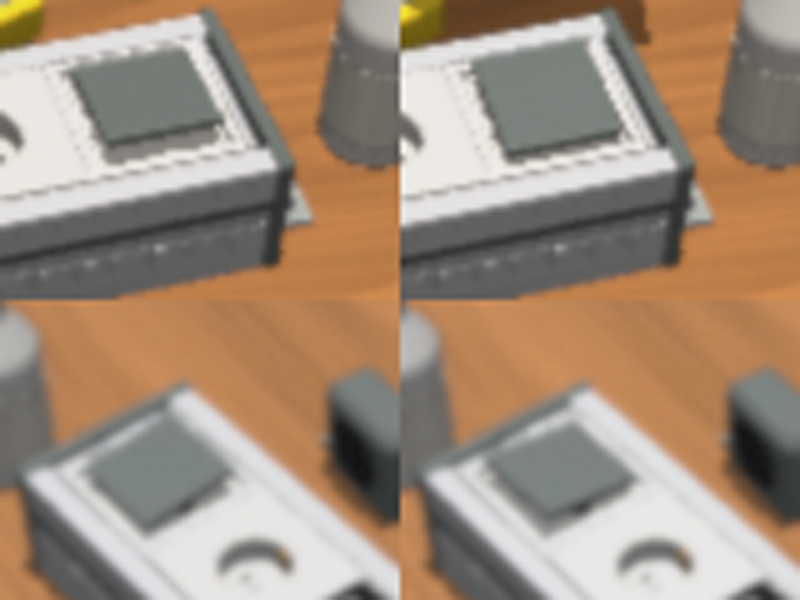

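View pics/cmp5b.png

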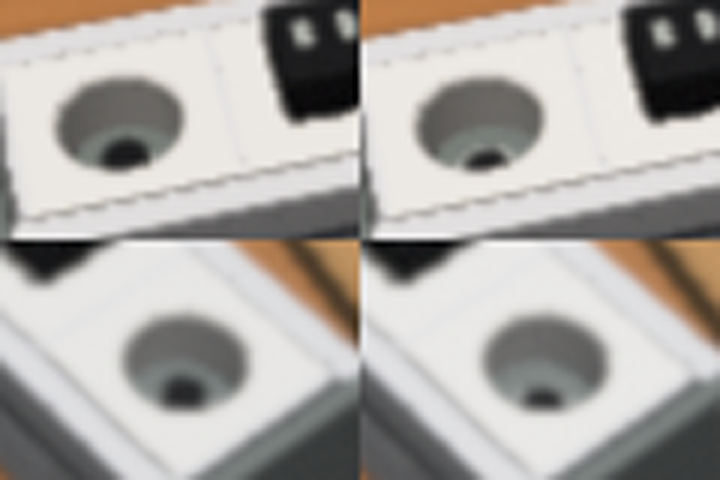

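```bash
python3 - <<'E'
from h import *
w=dict(scene=(175,235,330,410),side=(140,200,255,335))
C={}
for k in("0","5"):
  for n,(a,b,c,d) in w.items():
    im=cv2.imread(f"pics/{n}{k}.png")[a:b,c:d];im=cv2.resize(im,None,fx=8,fy=8,interpolation=cv2.INTER_CUBIC)
    g=cv2.cvtColor(im,cv2.COLOR_BGR2GRAY).astype(int)
    print(n,k,[g[(int(y)-a)*8,(int(x)-c)*8] for x,y in (((360,196),(368,194)) if n=="scene" else ((286,173),(290,172)))])
    m=((g>95)&(g<150)&(abs(im.max(2).astype(int)-im.min(2))<40)).astype(np.uint8)
    m=cv2.morphologyEx(m,cv2.MORPH_OPEN,np.ones((17,17)))
    kk,l,st,ce=cv2.connectedComponentsWithStats(m);p=(360,196) if n=="scene" else (286,173)
    i=l[(p[1]-a)*8,(p[0]-c)*8];mm=(l==i).astype(np.uint8)
    ct=max(cv2.findContours(mm,0,1)[0],key=cv2.contourArea)
    q=cv2.approxPolyN(ct,4)[0].reshape(-1,2) if hasattr(cv2,"approxPolyN") else cv2.approxPolyDP(ct,20,True).reshape(-1,2)
    q=(q+.5)/8-.5+[c,a];print(q.round(1).tolist(),st[i,4]/64)
    C[n,k]=q
# image-only: order by unit x (near->far) using plane cast
ux=np.array([.9939,.1106,0]);uy=np.array([-.1106,.9939,0])
for k in("0","5"):
    o={}
    for n in w:
        P=[(plane(n,p,.086),p) for p in C[n,k]]
        P.sort(key=lambda t:t[0]@ux);nr=sorted(P[:2],key=lambda t:t[0]@uy);fr=sorted(P[2:],key=lambda t:t[0]@uy);o[n]=[t[1] for t in nr+fr]
    X=[tri([ray("scene",o["scene"][i]),ray("side",o["side"][i])]) for i in range(4)]
    for x in X:print(k,x[0].round(4),x[1][0].round(4))
    n_=(X[0][0]+X[1][0])/2;f=(X[2][0]+X[3][0])/2
    print("slope",np.arctan2((f-n_)[2],(f-n_)@ux),np.linalg.norm(f-n_))
E
```

```text
scene 0 [np.int64(121), np.int64(122)]
[[373.9, 198.3], [349.1, 203.3], [342.7, 188.1], [366.2, 184.1]] 365.03125
side 0 [np.int64(130), np.int64(130)]
[[303.6, 175.4], [284.1, 186.8], [270.2, 173.8], [287.9, 161.9]] 375.234375
scene 5 [np.int64(128), np.int64(128)]
[[374.4, 200.3], [349.8, 205.8], [342.6, 186.8], [366.2, 182.4]] 459.015625
side 5 [np.int64(130), np.int64(128)]
[[318.4, 167.8], [285.1, 185.8], [254.6, 177.1], [254.6, 148.7]] 653.171875
0 [0.489  0.1159 0.077 ] 0.0007
0 [0.4823 0.1792 0.0764] 0.0021
0 [0.5502 0.1181 0.0844] 0.0001
0 [0.5418 0.1836 0.0855] 0.003
slope 0.135309305278211 0.06095354350461577
5 [0.4907 0.1143 0.0823] 0.0004
5 [0.4489 0.1961 0.0587] 0.0124
5 [0.5852 0.1063 0.1086] 0.006
5 [0.4995 0.2262 0.0818] 0.0502
slope 0.32576682332791873 0.07741251251780332
```

```bash
python3 - <<'E'
from h import *
a,b,c,d=140,200,255,335
for k in("0","5"):
    im=cv2.imread(f"pics/side{k}.png")[a:b,c:d];im=cv2.resize(im,None,fx=8,fy=8,interpolation=cv2.INTER_CUBIC)
    g=cv2.cvtColor(im,cv2.COLOR_BGR2GRAY).astype(int)
    m=((g>113)&(g<150)&(abs(im.max(2).astype(int)-im.min(2))<40)).astype(np.uint8)
    m=cv2.morphologyEx(m,cv2.MORPH_OPEN,np.ones((41,41)))
    l=cv2.connectedComponents(m)[1];mm=(l==l[(173-a)*8,(286-c)*8]).astype(np.uint8)
    ct=max(cv2.findContours(mm,0,1)[0],key=cv2.contourArea)
    q=(cv2.approxPolyN(ct,4)[0].reshape(-1,2)+.5)/8-.5+[c,a];print(k,q.round(1).tolist())
    S={"0":[[373.9,198.3],[349.1,203.3],[342.7,188.1],[366.2,184.1]],"5":[[374.4,200.3],[349.8,205.8],[342.6,186.8],[366.2,182.4]]}[k]
    # order far+y, far-y, near-y, near+y
    q=sorted(q.tolist(),key=lambda p:p[0]); near=[q[0]];  # leftmost = near,+y
    top=min(q,key=lambda p:p[1]);bot=max(q,key=lambda p:p[1]);o=[top,q[-1],bot,q[0]]
    X=[tri([ray("scene",S[i]),ray("side",o[i])]) for i in range(4)]
    for x in X:print(x[0].round(4),x[1][0].round(4))
    f=(X[0][0]+X[1][0])/2;n_=(X[2][0]+X[3][0])/2
    print("slope",np.arctan2((f-n_)[2],np.linalg.norm((f-n_)[:2])))
E
```

```text
0 [[300.9, 173.1], [282.6, 185.1], [269.8, 173.7], [288.4, 162.6]]
[0.542  0.1828 0.0847] 0.0019
[0.5484 0.1218 0.0868] 0.0048
[0.4885 0.1181 0.0791] 0.0037
[0.4818 0.1797 0.0763] 0.0026
slope 0.13365420594568128
5 [[301.1, 174.8], [283.4, 182.3], [268.4, 170.6], [289.7, 164.8]]
[0.5437 0.1829 0.0773] 0.0001
[0.5493 0.1238 0.0785] 0.0046
[0.4919 0.1171 0.0877] 0.0043
[0.4814 0.1809 0.0845] 0.0053
slope -0.13596585754862411
```

The rocker's slope went from +0.134 to −0.136, a change of 0.27 rad, so it is fully on. The charger hasn't moved in the views and the arm is clear. Handing in.

```bash
python3 - <<'E'
from plant import manip
print(manip.job_done())
E
```

```text
the job is handed in; nothing more can be done
None
```

I pressed the breaker button down to its hard stop in the well, then pressed the rocker's raised half right down, and handed the job in at about 15 s. `manip.job_done()` reports no verdict, so the result below comes from my own checks.

- **Breaker:** it stopped hard at about 21 N. In the before/after views the button top is about 7 mm lower (2.0–2.2 px). That fits 8 mm of travel, but the pictures only resolve it to about 1–2 mm.
- **Rocker:** it stopped hard at about 20 N. From two views the paddle's slope went from +0.134 to −0.136 rad, a turn of about 0.27 rad, so it is fully on.
- **Charger and loose things:** I steered clear of the sockets and saw no change in the charger or loose things in the last pictures. I checked this by eye and did not measure it. The arm ended clear, with only noise on the force reading.

Three things disagreed along the way:
- **Fingertip height:** the real tip sat about 35–39 mm above the reported TCP, so I went by the pictures and the force instead.
- **Single-view positions:** the scene and side cameras differed by up to 9 mm in x for the well, so I averaged them with the wrist view.
- **First button check:** the change in the button's apparent size in the wrist view suggested too large a drop (about 17 mm), so I did not rely on it.

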